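Nest the loose corner guards in their stand

TASK

Put the packing corner guards away: slide the two loose brown guards, the one with the orange band and the one with the green band, into the blue stand, in either order, so that they nest snugly into the V of the guard already there, legs parallel, all three pushed fully home. Keep the guards standing on the table all the while, without lifting or toppling them, and leave everything else on the table where it is.

Things in the scene. Friction and masses are not known exactly. Their poses are not given: they have to be found in the camera images.
- stand_corner (a point): fixed blue steel stand: two upright walls at 90 degrees, 80 long, 42 high, 3 mm thick, 36 mm feet outside only; the table is the floor inside. Point: inside corner of its V, 30 mm above the table. Axes: z up; x along the V's bisector, out through the corner: the V opens to -x, legs run 45 degrees either side of -x. Nested guards point the same way, their points 11.3, 22.6, 33.9 mm to -x of this one.
- guard_a_corner (a point): corner guard of brown laminated board, orange band near the top: an angle section standing on its cut end, 60 mm high, legs at 90 degrees, 80 mm long outside, 8 mm thick, about 85 g. Point: inside corner of its V, 30 mm above its foot; the outside edge is 11.3 mm further along x. Axes: z up; x along the V's bisector, out through the corner: the V opens to -x, legs run 45 degrees either side of -x. Loose.
- guard_b_corner (a point): corner guard of brown laminated board, green band near the top: an angle section standing on its cut end, 60 mm high, legs at 90 degrees, 80 mm long outside, 8 mm thick, about 85 g. Point: inside corner of its V, 30 mm above its foot; the outside edge is 11.3 mm further along x. Axes: z up; x along the V's bisector, out through the corner: the V opens to -x, legs run 45 degrees either side of -x. Loose.
- guard_c_corner (a point): corner guard of brown laminated board, no band: an angle section standing on its cut end, 60 mm high, legs at 90 degrees, 80 mm long outside, 8 mm thick, about 85 g. Point: inside corner of its V, 30 mm above its foot; the outside edge is 11.3 mm further along x. Axes: z up; x along the V's bisector, out through the corner: the V opens to -x, legs run 45 degrees either side of -x. Loose, already nested in the stand.
- plastic_corner: bystander: a small white plastic angle standing on end, legs 40 mm, 5 mm thick, 50 mm high. Origin at the foot of its outside corner edge; V opens to its -x.
- bud_vase: bystander: a green glass bud vase, 54 mm across, 98 mm high, with three dried flowers that reach 175 mm. Origin at the centre of its underside.
- tape_roll: bystander: a roll of pale tape lying flat, 100 mm across, 48 mm high. Origin at the centre of its underside.
- wallet: bystander: a dark brown flat wallet, 75 (x) by 140 (y) by 13 mm. Origin at the centre of its underside.
- ribbon_spool: bystander: a red ribbon spool lying flat, 64 mm across, 31 mm high. Origin at the centre of its underside.
- shadow_box: bystander: a wooden frame with dried flowers lying flat, 130 (x) by 180 (y) by 35 mm. Origin at the centre of its underside.
- snips: bystander: florist's snips with red handles lying flat, about 140 mm long, 14 mm high. Origin below the pivot.

How it is judged:
At the end, for the whole second after the job is handed in: All three guards stand on the table (tilt under 3 degrees) nested in the stand: legs parallel to its walls within 5 degrees, corners within 5 mm of its bisector, the bandless guard within 5 mm of its place and the other two no more than 5 mm short of the third place along the bisector (x of guard_a_corner in the frame of stand_corner between -0.0389 and 0 m and x of guard_b_corner in the frame of stand_corner between -0.0389 and 0 m and x of guard_c_corner in the frame of stand_corner above -0.0163 m and y of guard_c_corner in the frame of stand_corner between -0.005 and 0.005 m and angle between the x axis of each of guard_c_corner, guard_a_corner, guard_b_corner and the x axis of stand_corner, either way round below 0.09 rad and angle between each of guard_c_corner, guard_a_corner, guard_b_corner's own z axis and vertical below 0.06 rad and height (world z) of each of guard_c_corner, guard_a_corner, guard_b_corner below 0.035 m and y of guard_a_corner in the frame of stand_corner between -0.005 and 0.005 m and y of guard_b_corner in the frame of stand_corner between -0.005 and 0.005 m); the robot touches nothing.
It fails at once if a brown guard is lifted more than 15 mm off the table or tips by more than 25 degrees (height (world z) of any of guard_a_corner, guard_b_corner, guard_c_corner above 0.045 m or angle between any of guard_a_corner, guard_b_corner, guard_c_corner's own z axis and vertical above 0.44 rad).
It fails at once if one of the other things on the table is moved more than 30 mm or tipped (distance of any of plastic_corner, bud_vase, tape_roll, wallet, ribbon_spool, shadow_box, snips from where it was at the start of the episode above 0.03 m or angle between any of plastic_corner, bud_vase, tape_roll, wallet, ribbon_spool, shadow_box, snips's own z axis and vertical above 0.4 rad).
It also fails if it takes over 67 s, if anything falls off the work surface, if the arm or the gripper's body presses on something with over 40 N, if the wrist force passes 120 N, or if a joint passes its speed limit or range.

ROBOT

A 6-joint arm with a two-finger parallel gripper is mounted at the origin on the work surface. World frame = base frame: x ahead of the robot, y to its left, z up, the work surface at z = 0. Lengths are in m, angles in rad, forces in N, time in s.
With the tool pointing down it reaches from about 0.4 to 0.925 m from the base axis. Payload 12.5 kg.
Tool frame: the origin (TCP) lies at the very end of the fingers, on their centre line; the grasp point (between the pads) lies arm.grasp_offset behind it (arm.grasp_offset is the distance from the TCP to the grasp point, in m); z points along the fingers, y is the line along which they close (so a half turn about z gives the same grasp; the last joint's range is limited). The gripper opens to 95 mm and grips with 3 to 60 N. Pads are 20 mm wide; open, the fingers measure 119 mm over their backs; the gripper's body (75 mm by 180 mm) begins 59 mm behind the grasp point.
Start: joints at [1.242, 0.491, 1.559, -0, 1.092, -0.106], TCP at [0.138, 0.61, 0.215] pointing down, gripper open.
Joint ranges: [-3.1, 3.1], [-0.84, 2.19], [0.05, 2.79], [-1.13, 4.28], [0.06, 2.93], [-2.69, 2.69]. Speed limits (rad/s): [2.22, 2.22, 2.79, 3.14, 3.14, 3.14].

INTERFACE

Orientations are given as a unit quaternion [x, y, z, w].
In Python, from rig import arm gives the robot as it stands.
- The arm moves only by the shell command python3 -m crank 'ROWS' [FORCE]. ROWS is JSON, a list of rows, each an object with "rotation": the turn, a rotation vector about the tool's x, y, z in rad, a list of three; "xyz": the shift along the tool's x, y, z in m, a list of three; "hand": the finger opening in m, from 0 to 0.0951. In form: [{"rotation": [ax, ay, az], "xyz": [x, y, z], "hand": hand}, ...]. A call has 1 to 20 rows; each row is the pose to reach, as a shift and turn from the pose commanded when the call began, along the tool's axes at that moment; what a row does not reach only later rows make up. A row lasts 1/8 s, in which the tool goes at most 62.5 mm and 10.7 degrees, less where a joint would pass 70% of its speed; a pose out of reach is approached as far as the arm can. A call with a gripper value outside its range is refused whole. The fingers move at their own pace and stop on an object; FORCE is the grip in N (left out, the last holds). Time passes only in rows, so rows that repeat a pose let the fingers close. It gives the time, the measured TCP pose, the force, the opening and the grip force at its end, in the units of the state.
- arm.sense(): the state, without advancing time (a new reading comes with each control period).
- arm.snapshot(name): name is "scene" or "top" or "wrist"; returns a dict with "frame" (420x560x3 uint8, red, green, blue), "depth" (420x560 float32, m along the optical axis (not along the pixel's ray), 0 where there is no reading), "camera_matrix" (3x3 intrinsics, pixels), "D" ([k1, k2, p1, p2, k3] as OpenCV has them; the pictures are not rectified), "R" (3x3) and "t" (3): a world point X has camera coordinates R X + t; the wrist camera has in their place "hand_eye" (4x4, takes a point from camera to tool coordinates, whose origin is the TCP and whose axes are the flange's). Camera axes: x right, y down, z forward; pixel columns grow to the right and rows downward; lengths in m; the calibration is good to about 2 mm. A picture is of the moment at which its call begins: read the wrist's pose just before it.
- arm.close_job(): hands the job in; it is judged then, once.
The state is a dict: "time_s": time; "joint_positions": joint angles; "dq": joint speeds; "tau": joint torques, N m; "ee_pos": TCP position; "tool_rot": TCP orientation; "contact_force": force on the tool from outside, world axes, zero at the start; "torque": the same for the moment, N m; "width": finger opening in m; "finger_force": force on a finger pad.
Only numpy, scipy, OpenCV 4.12 (cv2) and the standard library are available. Lean on these libraries where they do the work, as an engineer would, in place of code of your own. Each camera call takes 0.05 s, during which the arm holds its last target. There are 200 camera calls.

## Working session

There is one attempt and no reset: what is moved stays moved. The work goes in short steps, Python scripts to look and compute and a shell command to move; the robot and the scene stay as the last step left them, time stands still between calls to the robot, and variables do not carry over. Pictures are saved under pics/ and viewed, at most 10 in all, crops included, and the job is handed in when it is done.

```bash
mkdir -p pics; cat > h.py <<'E'
import numpy as np, cv2
from rig import arm
def cloud(s):
    d=s["depth"].astype(float);h,w=d.shape
    u,v=np.meshgrid(np.arange(w),np.arange(h))
    p=cv2.undistortPoints(np.stack([u,v],-1).reshape(-1,1,2).astype(np.float64),s["camera_matrix"],np.array(s["D"])).reshape(h,w,2)
    X=np.dstack([p[...,0]*d,p[...,1]*d,d])
    return (X-np.array(s["t"]))@np.array(s["R"])
E
python3 - <<'E'
from h import *
for n in("top","scene"):
    s=arm.snapshot(n);np.save(f"{n}.npy",s,allow_pickle=True);cv2.imwrite(f"pics/{n}.png",s["frame"][...,::-1])
    print(n,-np.array(s["R"]).T@s["t"],np.round(s["R"],2).tolist())
print(arm.sense(),arm.grasp_offset)
E
```

```text
top [ 0.54846742 -0.0090114   1.23046741] [[-0.03, -1.0, -0.0], [-1.0, 0.03, -0.05], [0.05, 0.0, -1.0]]
scene [1.12646371 0.74222488 0.90260676] [[-0.84, 0.54, 0.01], [0.36, 0.57, -0.73], [-0.41, -0.61, -0.68]]
{'time_s': 0.1, 'joint_positions': array([ 1.24238060e+00,  4.91508279e-01,  1.55939232e+00,  8.59254366e-06,
        1.09172135e+00, -1.05585890e-01]), 'dq': array([ 0.00082891, -0.00078229, -0.0008964 ,  0.00075369,  0.0001353 ,
       -0.00082041]), 'tau': array([ 2.46922027e-03, -6.13629699e+01, -2.58609813e+01,  6.93759928e-02,
        4.70015989e-02,  1.26232571e-07]), 'ee_pos': array([0.13801416, 0.60934353, 0.21411329]), 'tool_rot': array([ 1.11186512e-01,  9.93799424e-01, -5.01757473e-04, -1.14526774e-04]), 'contact_force': array([ 0.27490266,  0.02149677, -1.13102041]), 'torque': array([0.05119356, 0.05317408, 0.05401578]), 'finger_force': 0.0, 'width': 0.0948291734305639} 0.0188
```

View pics/top.png

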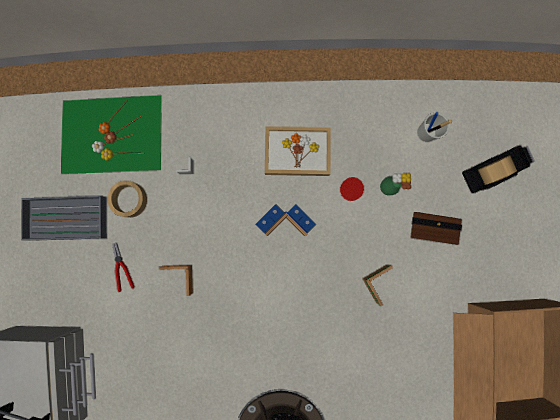

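View pics/scene.png

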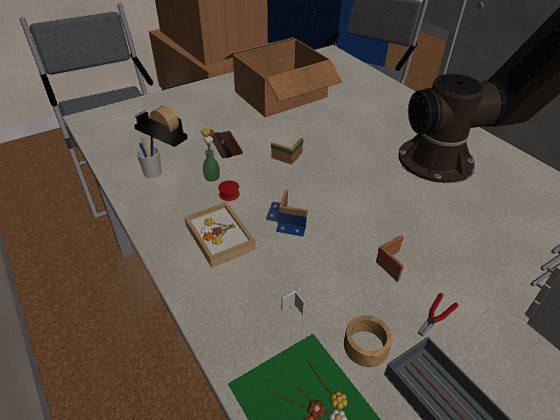

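The top view shows the stand at about (287,213), opening towards the base. Guard a is at (180,275) with its corner at (192,265), and guard b is at (377,283) with its corner at (366,280). The scene view shows the orange band on the near guard (390,257) and the green on the far one (287,148).

```bash
cat >> h.py <<'E'
def fitL(P):
    """P: Nx2 top-face points of L. returns outside corner, inside corner, yaw of x axis"""
    (c,sz,a)=cv2.minAreaRect(P.astype(np.float32)*1000)
    c=np.array(c)/1000; B=cv2.boxPoints(((c[0]*1000,c[1]*1000),sz,a))/1000
    d=c-P.mean(0)   # centroid of L is towards the corner
    k=np.argmax((B-c)@(-d)); x=(B[k]-c)/np.linalg.norm(B[k]-c)
    yaw=np.arctan2(x[1],x[0]); a=np.radians(a)
    yaw=a+np.pi/4+np.pi/2*np.round((yaw-a-np.pi/4)/(np.pi/2)); x=np.array([np.cos(yaw),np.sin(yaw)])
    o=c+x*.04*2**.5
    return o,o-x*.0113,np.arctan2(x[1],x[0]),sz
E
python3 - <<'E'
from h import *
s=np.load("top.npy",allow_pickle=True).item();W=cloud(s)
for n,(u0,u1,v0,v1) in dict(a=(150,205,255,305),b=(352,402,255,312),stand=(245,330,195,245),vase=(375,420,165,200),plast=(170,200,150,180),snips=(105,140,235,295),wallet=(405,470,205,250),spool=(335,370,172,205),box=(260,335,120,180),tape=(102,150,175,220)).items():
    R=W[v0:v1,u0:u1].reshape(-1,3);R=R[np.isfinite(R).all(1)]
    lo={"a":.045,"b":.045,"stand":.052,"vase":.03}.get(n,.008);P=R[(R[:,2]>lo)&(R[:,2]<.3)]
    print(n,len(P),P.min(0).round(3),P.max(0).round(3),"zmed",np.median(P[:,2]).round(3))
    if n in("a","b","stand"): 
        P=P[P[:,2]<.066]; o,i,y,sz=fitL(P[:,:2]);print("   out",o.round(4),"in",i.round(4),"yaw",np.degrees(y).round(1),np.round(sz,1))
    if n=="stand":
        Q=R[(R[:,2]>.034)&(R[:,2]<.046)];print("wall",len(Q),Q.min(0).round(3),Q.max(0).round(3))
E
```

```text
a 224 [0.402 0.233 0.045] [0.484 0.314 0.067] zmed 0.06
   out [0.4831 0.2342] in [0.475  0.2421] yaw -44.4 [81.7 80.8]
b 230 [ 0.363 -0.311  0.045] [ 0.469 -0.235  0.067] zmed 0.06
   out [ 0.4338 -0.2348] in [ 0.4305 -0.2456] yaw 73.3 [81.  81.9]
stand 181 [ 0.555 -0.08   0.054] [0.615 0.029 0.068] zmed 0.061
   out [ 0.6174 -0.0272] in [ 0.6061 -0.027 ] yaw -1.4 [78.9 78.9]
wall 53 [ 0.558 -0.081  0.039] [0.619 0.029 0.046]
vase 496 [ 0.661 -0.337  0.031] [ 0.711 -0.292  0.18 ] zmed 0.1
plast 113 [0.736 0.226 0.011] [0.776 0.267 0.055] zmed 0.042
snips 364 [0.402 0.39  0.008] [0.569 0.485 0.02 ] zmed 0.013
wallet 1267 [ 0.506 -0.524  0.008] [ 0.628 -0.376  0.03 ] zmed 0.014
spool 401 [ 0.65  -0.242  0.009] [ 0.711 -0.183  0.039] zmed 0.031
box 3193 [ 0.72  -0.157  0.008] [0.865 0.037 0.044] zmed 0.026
tape 828 [0.613 0.354 0.008] [0.718 0.483 0.055] zmed 0.046
```

```bash
cat >> h.py <<'E'
from scipy.spatial.transform import Rotation as Ro
def delta(x,y,z,head):
    """tool-frame shift and turn about tool z for TCP at x,y,z, tool y heading (deg, mod 180)"""
    st=arm.sense();R=Ro.from_quat(st["tool_rot"]).as_matrix()
    h=np.degrees(np.arctan2(R[1,1],R[0,1])); t=(head-h+90)%180-90
    v=R.T@(np.array([x,y,z])-st["ee_pos"])
    q1=np.degrees(st["joint_positions"][0])
    print("xyz",v.round(4),"rot_z(rad)",round(-np.radians(t),3),"ee",st["ee_pos"].round(4),"head",h.round(2),"tilt",R[:,2].round(4),"F",st["contact_force"].round(1),"q6 now",np.degrees(st["joint_positions"][5]).round(0),"t",st["time_s"])
E
python3 -c "
from h import *
delta(.4787,.2702,.1,.6)"
```

```text
xyz [-0.4072 -0.2554  0.1143] rot_z(rad) 1.337 ee [0.138  0.6093 0.2141] head 77.23 tilt [-3.e-04 -1.e-03 -1.e+00] F [ 0.3  0.  -1.1] q6 now -6.0 t 0.1
```

```bash
python3 -m crank '[{"rotation":[0,0,0.17],"xyz":[-0.05,-0.03,0],"hand":0.06},{"rotation":[0,0,0.34],"xyz":[-0.1,-0.06,0],"hand":0.06},{"rotation":[0,0,0.51],"xyz":[-0.15,-0.09,0],"hand":0.06},{"rotation":[0,0,0.68],"xyz":[-0.2,-0.125,0],"hand":0.06},{"rotation":[0,0,0.85],"xyz":[-0.25,-0.16,0],"hand":0.06},{"rotation":[0,0,1.02],"xyz":[-0.3,-0.19,0.02],"hand":0.06},{"rotation":[0,0,1.19],"xyz":[-0.35,-0.22,0.04],"hand":0.06},{"rotation":[0,0,1.337],"xyz":[-0.4072,-0.2554,0.06],"hand":0.06},{"rotation":[0,0,1.337],"xyz":[-0.4072,-0.2554,0.1143],"hand":0.06},{"rotation":[0,0,1.337],"xyz":[-0.4072,-0.2554,0.1143],"hand":0.06},{"rotation":[0,0,1.337],"xyz":[-0.4072,-0.2554,0.1143],"hand":0.06}]' 20
python3 -c "
from h import *
delta(.4787,.2702,.012,.6)
s=arm.snapshot('wrist');cv2.imwrite('pics/w1.png',s['frame'][...,::-1])"
```

```text
time_s: 1.48
ee_pos: [0.4788, 0.2712, 0.1016]
tool_rot: [0.703, 0.711, 0.0, 0.0]
contact_force: [1.1, -0.1, 0.7]
width: 0.0602
finger_force: 0.0
xyz [-0.001  -0.0002  0.0896] rot_z(rad) 0.001 ee [0.4788 0.2712 0.1016] head 0.68 tilt [ 6.e-04  3.e-04 -1.e+00] F [ 1.1 -0.1  0.7] q6 now 22.0 t 1.475
```

View pics/w1.png

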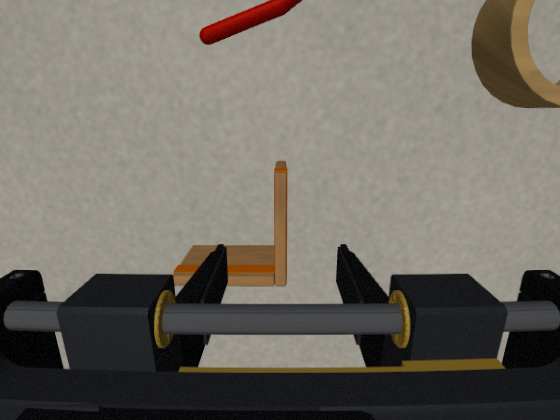

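The leg (column 281) is centred between the fingertips (columns 224 to 342), clear of the other leg. I'll go down and grip.

```bash
python3 -m crank '[{"rotation":[0,0,0],"xyz":[-0.001,0,0.03],"hand":0.06},{"rotation":[0,0,0],"xyz":[-0.001,0,0.06],"hand":0.06},{"rotation":[0,0,0],"xyz":[-0.001,0,0.08],"hand":0.06},{"rotation":[0,0,0],"xyz":[-0.001,0,0.089],"hand":0.06},{"rotation":[0,0,0],"xyz":[-0.001,0,0.089],"hand":0.06},{"rotation":[0,0,0],"xyz":[-0.001,0,0.089],"hand":0.03},{"rotation":[0,0,0],"xyz":[-0.001,0,0.089],"hand":0.015},{"rotation":[0,0,0],"xyz":[-0.001,0,0.089],"hand":0},{"rotation":[0,0,0],"xyz":[-0.001,0,0.089],"hand":0},{"rotation":[0,0,0],"xyz":[-0.001,0,0.089],"hand":0},{"rotation":[0,0,0],"xyz":[-0.001,0,0.089],"hand":0}]' 20
python3 - <<'E'
from h import *
st=arm.sense();print(st["width"],st["finger_force"])
# target: guard a inside corner, yaw; leg heading = yaw+180-45 ; grasp offset from outer corner 36 along leg, 4 inward
def g(ix,iy,yaw):
    y=np.radians(yaw);o=np.array([ix,iy])+.0113*np.array([np.cos(y),np.sin(y)])
    l=y+np.pi*.75;k=y+np.pi*1.25
    return o+.036*np.array([np.cos(l),np.sin(l)])+.004*np.array([np.cos(k),np.sin(k)])
for X in(.49,.56):
    p=g(X,-.0245 if X<.5 else -.0259,-1.4);delta(p[0],p[1],.012,43.6)
E
```

```text
time_s: 2.9
ee_pos: [0.4788, 0.2695, 0.0113]
tool_rot: [0.703, 0.711, 0.0, -0.0]
contact_force: [-0.2, 0.3, 0.8]
width: 0.0077
finger_force: 20.0
0.00774978545219836 20.00007838010788
xyz [-0.2709 -0.0082 -0.0007] rot_z(rad) -0.75 ee [0.4788 0.2695 0.0113] head 0.63 tilt [-0.e+00  1.e-04 -1.e+00] F [-0.2  0.3  0.8] q6 now 22.0 t 2.9
xyz [-0.2731  0.0618 -0.0007] rot_z(rad) -0.75 ee [0.4788 0.2695 0.0113] head 0.63 tilt [-0.e+00  1.e-04 -1.e+00] F [-0.2  0.3  0.8] q6 now 22.0 t 2.9
```

```bash
python3 -m crank '[{"rotation":[0,0,-0.05],"xyz":[-0.008,0,0],"hand":0},{"rotation":[0,0,-0.1],"xyz":[-0.02,0,0],"hand":0},{"rotation":[0,0,-0.17],"xyz":[-0.035,-0.001,0],"hand":0},{"rotation":[0,0,-0.24],"xyz":[-0.05,-0.002,0],"hand":0},{"rotation":[0,0,-0.31],"xyz":[-0.065,-0.002,0],"hand":0},{"rotation":[0,0,-0.38],"xyz":[-0.08,-0.003,0],"hand":0},{"rotation":[0,0,-0.45],"xyz":[-0.095,-0.004,0],"hand":0},{"rotation":[0,0,-0.52],"xyz":[-0.11,-0.005,0],"hand":0},{"rotation":[0,0,-0.59],"xyz":[-0.125,-0.006,0],"hand":0},{"rotation":[0,0,-0.66],"xyz":[-0.14,-0.007,0],"hand":0},{"rotation":[0,0,-0.72],"xyz":[-0.155,-0.008,0],"hand":0},{"rotation":[0,0,-0.75],"xyz":[-0.17,-0.008,0],"hand":0},{"rotation":[0,0,-0.75],"xyz":[-0.185,-0.008,0],"hand":0},{"rotation":[0,0,-0.75],"xyz":[-0.2,-0.008,0],"hand":0},{"rotation":[0,0,-0.75],"xyz":[-0.215,-0.008,0],"hand":0},{"rotation":[0,0,-0.75],"xyz":[-0.23,-0.008,0],"hand":0},{"rotation":[0,0,-0.75],"xyz":[-0.245,-0.008,0],"hand":0},{"rotation":[0,0,-0.75],"xyz":[-0.26,-0.008,0],"hand":0},{"rotation":[0,0,-0.75],"xyz":[-0.271,-0.008,0],"hand":0},{"rotation":[0,0,-0.75],"xyz":[-0.271,-0.008,0],"hand":0}]'
python3 - <<'E'
from h import *
s=arm.snapshot("scene");cv2.imwrite("pics/s2.png",s["frame"][...,::-1])
s=arm.snapshot("wrist");cv2.imwrite("pics/w2.png",s["frame"][...,::-1])
delta(.49,-.026,.012,43.6)
E
```

```text
time_s: 5.4
ee_pos: [0.4739, -0.0023, 0.0113]
tool_rot: [0.395, 0.919, 0.0, 0.0]
contact_force: [-0.0, 0.3, -0.4]
width: 0.0081
finger_force: 20.0
xyz [-0.0289 -0.0051 -0.0007] rot_z(rad) -0.0 ee [ 0.4738 -0.0015  0.0113] head 43.58 tilt [-1.e-04  1.e-04 -1.e+00] F [-0.  -0.2 -0.6] q6 now -52.0 t 5.5
```

View pics/w2.png

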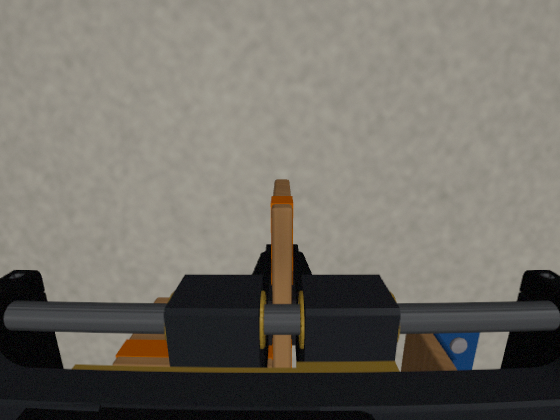

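```bash
python3 -m crank '[{"rotation":[0,0,0],"xyz":[-0.003,0.003,0],"hand":0},{"rotation":[0,0,0],"xyz":[-0.008,0.008,0],"hand":0},{"rotation":[0,0,0],"xyz":[-0.014,0.014,0],"hand":0},{"rotation":[0,0,0],"xyz":[-0.02,0.02,0],"hand":0},{"rotation":[0,0,0],"xyz":[-0.026,0.026,0],"hand":0},{"rotation":[0,0,0],"xyz":[-0.032,0.032,0],"hand":0},{"rotation":[0,0,0],"xyz":[-0.038,0.038,0],"hand":0},{"rotation":[0,0,0],"xyz":[-0.044,0.044,0],"hand":0},{"rotation":[0,0,0],"xyz":[-0.0495,0.0495,0],"hand":0},{"rotation":[0,0,0],"xyz":[-0.0495,0.0495,0],"hand":0},{"rotation":[0,0,0],"xyz":[-0.0495,0.0495,0],"hand":0.018},{"rotation":[0,0,0],"xyz":[-0.0495,0.0495,0],"hand":0.018},{"rotation":[0,0,0],"xyz":[-0.0495,0.0495,0],"hand":0.018},{"rotation":[0,0,0],"xyz":[-0.0495,0.0495,-0.03],"hand":0.018},{"rotation":[0,0,0],"xyz":[-0.0495,0.0495,-0.09],"hand":0.018},{"rotation":[0,0,0],"xyz":[-0.0495,0.0495,-0.15],"hand":0.018},{"rotation":[0,0,0],"xyz":[-0.09,0.02,-0.15],"hand":0},{"rotation":[0,0,0],"xyz":[-0.13,-0.02,-0.15],"hand":0},{"rotation":[0,0,0],"xyz":[-0.16,-0.05,-0.15],"hand":0},{"rotation":[0,0,0],"xyz":[-0.16,-0.05,-0.15],"hand":0}]'
python3 - <<'E'
from h import *
s=arm.snapshot("top");np.save("t2.npy",s,allow_pickle=True);cv2.imwrite("pics/t2.png",cv2.resize(s["frame"][170:310,140:420,::-1],None,fx=2.5,fy=2.5))
print(arm.sense()["ee_pos"])
W=cloud(s);R=W[190:260,240:335].reshape(-1,3);P=R[(R[:,2]>.05)&(R[:,2]<.066)]
print(len(P),P.min(0),P.max(0))
E
```

```text
time_s: 8.0
ee_pos: [0.5476, -0.1543, 0.1612]
tool_rot: [0.395, 0.918, -0.0, 0.0]
contact_force: [0.1, 0.3, -0.5]
width: 0.0002
finger_force: 0.0
[ 0.54755593 -0.15276757  0.16111801]
381 [ 0.50771163 -0.08008139  0.05046192] [0.61511098 0.03231257 0.06591634]
```

View pics/t2.png

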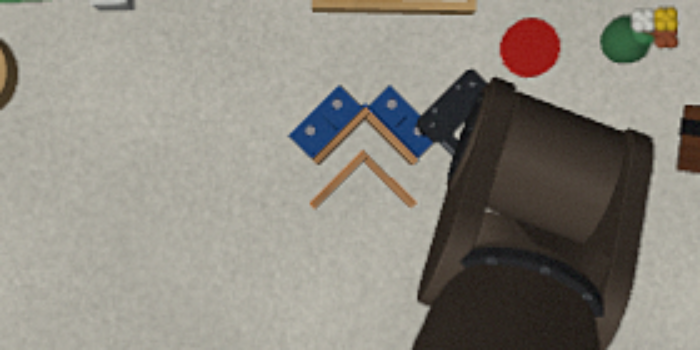

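```bash
python3 - <<'E'
from h import *
s=np.load("t2.npy",allow_pickle=True).item();W=cloud(s)
R=W[190:260,240:335].reshape(-1,3);P=R[(R[:,2]>.05)&(R[:,2]<.066)][:,:2]
c=np.array([.6061,-.027]);b=np.array([np.cos(-.0244),np.sin(-.0244)]);q=(P-c)@b;l=np.abs((P-c)@[-b[1],b[0]])
m=(q+l)<-.013; 
for n,k in(("a",m),("c",~m)):
    o,i,y,sz=fitL(P[k]);print(n,o.round(4),i.round(4),np.degrees(y).round(1),np.round(sz,1))
    if n=="a":
        h=np.radians(43.6);xt=np.array([-np.sin(h),np.cos(h)]);yt=np.array([np.cos(h),np.sin(h)])
        t=i+.010*xt-.012*yt-.022*b;delta(t[0],t[1],.015,43.6)
E
```

```text
a [ 0.5709 -0.0248] [ 0.5596 -0.0245] -1.6 [78.9 78.9]
xyz [0.1102 0.0694 0.1462] rot_z(rad) -0.002 ee [ 0.5476 -0.1528  0.1611] head 43.47 tilt [-3.e-04  3.e-04 -1.e+00] F [ 0.   0.  -0.4] q6 now -66.0 t 8.05
c [ 0.6174 -0.0273] [ 0.6061 -0.027 ] -1.5 [78.7 78.9]
```

```bash
python3 -m crank '[{"rotation":[0,0,0],"xyz":[0.05,0.03,0],"hand":0},{"rotation":[0,0,0],"xyz":[0.1,0.06,0.01],"hand":0},{"rotation":[0,0,0],"xyz":[0.1102,0.0694,0.05],"hand":0},{"rotation":[0,0,0],"xyz":[0.1102,0.0694,0.07],"hand":0},{"rotation":[0,0,0],"xyz":[0.1102,0.0694,0.1],"hand":0},{"rotation":[0,0,0],"xyz":[0.1102,0.0694,0.13],"hand":0},{"rotation":[0,0,0],"xyz":[0.1102,0.0694,0.1462],"hand":0},{"rotation":[0,0,0],"xyz":[0.1102,0.0694,0.1462],"hand":0},{"rotation":[0,0,0],"xyz":[0.105,0.0746,0.1462],"hand":0},{"rotation":[0,0,0],"xyz":[0.1,0.0796,0.1462],"hand":0},{"rotation":[0,0,0],"xyz":[0.095,0.0846,0.1462],"hand":0},{"rotation":[0,0,0],"xyz":[0.0915,0.0881,0.1462],"hand":0},{"rotation":[0,0,0],"xyz":[0.088,0.0916,0.1462],"hand":0},{"rotation":[0,0,0],"xyz":[0.0845,0.0951,0.1462],"hand":0},{"rotation":[0,0,0],"xyz":[0.081,0.0986,0.1462],"hand":0},{"rotation":[0,0,0],"xyz":[0.0775,0.1021,0.1462],"hand":0},{"rotation":[0,0,0],"xyz":[0.074,0.1056,0.1462],"hand":0},{"rotation":[0,0,0],"xyz":[0.0725,0.1071,0.1462],"hand":0}]'
python3 - <<'E'
from h import *
h=np.radians(43.6);xt=np.array([-np.sin(h),np.cos(h)]);yt=np.array([np.cos(h),np.sin(h)])
t=np.array([.6061,-.027])-.0113*np.array([.9997,-.0244])+.010*xt-.012*yt
delta(t[0],t[1],.015,43.6)
E
```

```text
time_s: 10.3
ee_pos: [0.5758, -0.0255, 0.0151]
tool_rot: [0.394, 0.919, 0.0, 0.0]
contact_force: [-0.2, -0.3, 0.2]
width: 0.0005
finger_force: 0.5
xyz [-0.004   0.0009  0.0001] rot_z(rad) 0.0 ee [ 0.5758 -0.0255  0.0151] head 43.6 tilt [ 1.e-04  1.e-04 -1.e+00] F [-0.2 -0.3  0.2] q6 now -53.0 t 10.3
```

```bash
python3 -m crank '[{"rotation":[0,0,0],"xyz":[-0.001,0.001,0],"hand":0},{"rotation":[0,0,0],"xyz":[-0.002,0.002,0],"hand":0},{"rotation":[0,0,0],"xyz":[-0.003,0.0025,0],"hand":0},{"rotation":[0,0,0],"xyz":[-0.003,0.0025,0],"hand":0}]'
python3 -m crank '[{"rotation":[0,0,0],"xyz":[-0.001,0.001,0],"hand":0},{"rotation":[0,0,0],"xyz":[-0.001,0.001,0],"hand":0}]'
```

```text
time_s: 10.8
ee_pos: [0.579, -0.026, 0.015]
tool_rot: [0.394, 0.919, -0.0, -0.0]
contact_force: [-2.8, -0.5, 0.3]
width: 0.0004
finger_force: 1.5
time_s: 11.05
ee_pos: [0.5792, -0.0259, 0.015]
tool_rot: [0.394, 0.919, -0.0, -0.002]
contact_force: [-9.2, -1.1, 5.0]
width: 0.0004
finger_force: 6.1
```

```bash
python3 -m crank '[{"rotation":[0,0,0],"xyz":[-0.001,0.001,0],"hand":0},{"rotation":[0,0,0],"xyz":[-0.001,0.001,0],"hand":0}]'
python3 -m crank '[{"rotation":[0,0,0],"xyz":[0.005,-0.005,0],"hand":0},{"rotation":[0,0,0],"xyz":[0.012,-0.012,0],"hand":0},{"rotation":[0,0,0],"xyz":[0.02,-0.02,0],"hand":0},{"rotation":[0,0,0],"xyz":[0.02,-0.02,-0.05],"hand":0},{"rotation":[0,0,0],"xyz":[0.02,-0.02,-0.11],"hand":0},{"rotation":[0,0,0],"xyz":[-0.02,-0.06,-0.15],"hand":0},{"rotation":[0,0,0],"xyz":[-0.06,-0.1,-0.15],"hand":0},{"rotation":[0,0,0],"xyz":[-0.1,-0.14,-0.15],"hand":0},{"rotation":[0,0,0],"xyz":[-0.1,-0.14,-0.15],"hand":0}]'
python3 - <<'E'
from h import *
s=arm.snapshot("top");np.save("t3.npy",s,allow_pickle=True);W=cloud(s)
R=W[190:260,240:335].reshape(-1,3);P=R[(R[:,2]>.05)&(R[:,2]<.066)][:,:2]
print(len(P),P.min(0),P.max(0))
o,i,y,sz=fitL(P);print(o.round(4),np.degrees(y).round(1),np.round(sz,1))
cv2.imwrite("pics/t3.png",cv2.resize(s["frame"][170:310,240:420,::-1],None,fx=4,fy=4,interpolation=cv2.INTER_CUBIC))
# guard b grasp: leg heading yaw+180+45
y=np.radians(73.3);o=np.array([.4338,-.2348]);l=y+np.pi*1.25;k=y+np.pi*.75
p=o+.036*np.array([np.cos(l),np.sin(l)])+.004*np.array([np.cos(k),np.sin(k)]);print(p);delta(p[0],p[1],.1,28.3)
E
```

```text
time_s: 11.3
ee_pos: [0.5792, -0.026, 0.015]
tool_rot: [0.394, 0.919, -0.001, -0.003]
contact_force: [-17.0, -1.2, 8.3]
width: 0.0004
finger_force: 9.5
time_s: 12.42
ee_pos: [0.5491, -0.1983, 0.165]
tool_rot: [0.396, 0.918, -0.0, 0.0]
contact_force: [-0.8, 0.8, -0.9]
width: 0.0001
finger_force: 0.0
316 [ 0.54214653 -0.0801201 ] [0.6151894  0.02903415]
[ 0.61   -0.0278] -1.4 [86.4 88.4]
[ 0.44734527 -0.26839354]
xyz [ 0.0176 -0.1234  0.0648] rot_z(rad) 0.264 ee [ 0.549  -0.1964  0.1648] head 43.43 tilt [-1.e-04  2.e-04 -1.e+00] F [-0.4  1.2  0. ] q6 now -70.0 t 12.475
```

View pics/t3.png

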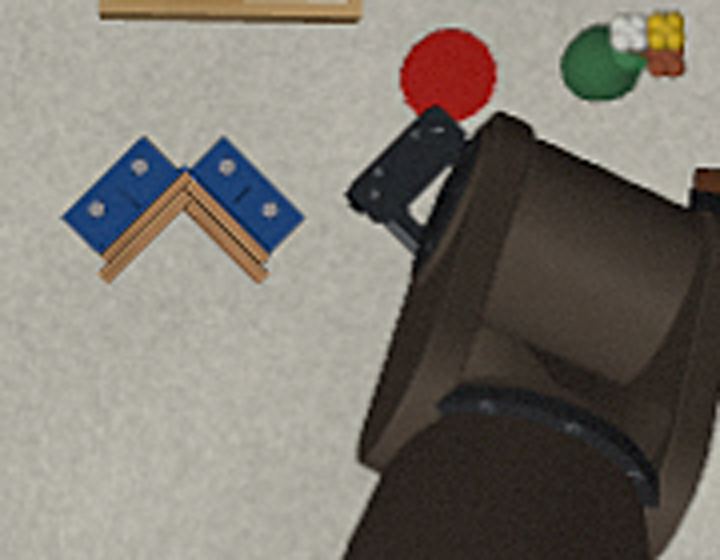

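Guard a is nested; the pair's outer square measures 86–88 mm, and 88 is expected. Next is guard b.

```bash
python3 -m crank '[{"rotation":[0,0,0.09],"xyz":[0.006,-0.04,0],"hand":0.06},{"rotation":[0,0,0.18],"xyz":[0.012,-0.08,0.01],"hand":0.06},{"rotation":[0,0,0.264],"xyz":[0.0176,-0.1234,0.03],"hand":0.06},{"rotation":[0,0,0.264],"xyz":[0.0176,-0.1234,0.0648],"hand":0.06},{"rotation":[0,0,0.264],"xyz":[0.0176,-0.1234,0.0648],"hand":0.06},{"rotation":[0,0,0.264],"xyz":[0.0176,-0.1234,0.0648],"hand":0.06}]' 20
python3 -c "
from h import *
delta(.4473,-.2684,.012,28.3)
s=arm.snapshot('wrist');cv2.imwrite('pics/w3.png',s['frame'][...,::-1])"
```

```text
time_s: 13.22
ee_pos: [0.449, -0.2667, 0.1011]
tool_rot: [0.511, 0.86, 0.0, 0.0]
contact_force: [-0.1, 0.2, 0.3]
width: 0.055
finger_force: 0.0
xyz [-0.0007 -0.0023  0.0891] rot_z(rad) 0.005 ee [ 0.449  -0.2667  0.1011] head 28.56 tilt [ 6.e-04 -2.e-04 -1.e+00] F [-0.1  0.2  0.3] q6 now -67.0 t 13.225
```

View pics/w3.png

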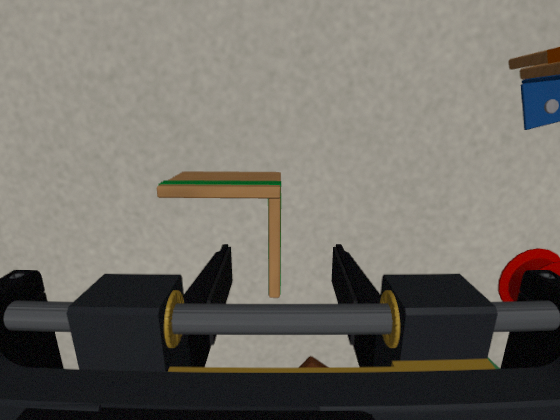

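The leg (column 275) sits about 2 mm off the finger centre (282), which agrees with the computed −0.002. I'll correct that, go down and grip.

```bash
python3 -m crank '[{"rotation":[0,0,0.005],"xyz":[-0.001,-0.002,0.03],"hand":0.06},{"rotation":[0,0,0.005],"xyz":[-0.001,-0.002,0.06],"hand":0.06},{"rotation":[0,0,0.005],"xyz":[-0.001,-0.002,0.08],"hand":0.06},{"rotation":[0,0,0.005],"xyz":[-0.001,-0.002,0.089],"hand":0.06},{"rotation":[0,0,0.005],"xyz":[-0.001,-0.002,0.089],"hand":0.06},{"rotation":[0,0,0.005],"xyz":[-0.001,-0.002,0.089],"hand":0.03},{"rotation":[0,0,0.005],"xyz":[-0.001,-0.002,0.089],"hand":0.015},{"rotation":[0,0,0.005],"xyz":[-0.001,-0.002,0.089],"hand":0},{"rotation":[0,0,0.005],"xyz":[-0.001,-0.002,0.089],"hand":0},{"rotation":[0,0,0.005],"xyz":[-0.001,-0.002,0.089],"hand":0},{"rotation":[0,0,0.005],"xyz":[-0.001,-0.002,0.089],"hand":0}]' 20
python3 - <<'E'
from h import *
def g(ix,iy,yaw):
    y=np.radians(yaw);o=np.array([ix,iy])+.0113*np.array([np.cos(y),np.sin(y)])
    l=y+np.pi*1.25;k=y+np.pi*.75
    return o+.036*np.array([np.cos(l),np.sin(l)])+.004*np.array([np.cos(k),np.sin(k)])
b=np.array([np.cos(-.0244),np.sin(-.0244)]);c=np.array([.6061,-.027])
for d in(.05+.0226+.04,.0226+.035):
    p=g(*(c-d*b),-1.4);delta(p[0],p[1],.012,-46.4)
E
```

```text
time_s: 14.65
ee_pos: [0.4469, -0.2692, 0.0113]
tool_rot: [0.514, 0.858, 0.0, -0.0]
contact_force: [-0.1, 0.0, 0.2]
width: 0.0082
finger_force: 20.0
xyz [ 0.1826  0.1308 -0.0007] rot_z(rad) 1.302 ee [ 0.4469 -0.2692  0.0113] head 28.19 tilt [-1.e-04  1.e-04 -1.e+00] F [-0.1  0.   0.2] q6 now -67.0 t 14.65
xyz [ 0.1555  0.1786 -0.0007] rot_z(rad) 1.302 ee [ 0.4469 -0.2692  0.0113] head 28.19 tilt [-1.e-04  1.e-04 -1.e+00] F [-0.1  0.   0.2] q6 now -67.0 t 14.65
```

```bash
python3 -m crank '[{"rotation":[0,0,0.04],"xyz":[0.004,0.003,0],"hand":0},{"rotation":[0,0,0.11],"xyz":[0.012,0.008,0],"hand":0},{"rotation":[0,0,0.2],"xyz":[0.022,0.015,0],"hand":0},{"rotation":[0,0,0.29],"xyz":[0.032,0.023,0],"hand":0},{"rotation":[0,0,0.38],"xyz":[0.043,0.031,0],"hand":0},{"rotation":[0,0,0.47],"xyz":[0.054,0.039,0],"hand":0},{"rotation":[0,0,0.56],"xyz":[0.065,0.047,0],"hand":0},{"rotation":[0,0,0.65],"xyz":[0.076,0.055,0],"hand":0},{"rotation":[0,0,0.74],"xyz":[0.087,0.063,0],"hand":0},{"rotation":[0,0,0.83],"xyz":[0.098,0.071,0],"hand":0},{"rotation":[0,0,0.92],"xyz":[0.109,0.079,0],"hand":0},{"rotation":[0,0,1.01],"xyz":[0.12,0.087,0],"hand":0},{"rotation":[0,0,1.1],"xyz":[0.131,0.094,0],"hand":0},{"rotation":[0,0,1.19],"xyz":[0.142,0.102,0],"hand":0},{"rotation":[0,0,1.25],"xyz":[0.153,0.11,0],"hand":0},{"rotation":[0,0,1.302],"xyz":[0.163,0.117,0],"hand":0},{"rotation":[0,0,1.302],"xyz":[0.173,0.124,0],"hand":0},{"rotation":[0,0,1.302],"xyz":[0.1826,0.1308,0],"hand":0},{"rotation":[0,0,1.302],"xyz":[0.1826,0.1308,0],"hand":0}]'
python3 - <<'E'
from h import *
def g(ix,iy,yaw):
    y=np.radians(yaw);o=np.array([ix,iy])+.0113*np.array([np.cos(y),np.sin(y)])
    l=y+np.pi*1.25;k=y+np.pi*.75
    return o+.036*np.array([np.cos(l),np.sin(l)])+.004*np.array([np.cos(k),np.sin(k)])
b=np.array([np.cos(-.0244),np.sin(-.0244)]);c=np.array([.6061,-.027])
p=g(*(c-(.0226+.035)*b),-1.4);delta(p[0],p[1],.012,-46.4)
E
```

```text
time_s: 17.02
ee_pos: [0.476, -0.0457, 0.0113]
tool_rot: [0.928, 0.372, -0.0, -0.0]
contact_force: [0.6, 0.1, -0.2]
width: 0.0079
finger_force: 20.0
xyz [ 0.0383  0.0395 -0.0007] rot_z(rad) 0.002 ee [ 0.476  -0.0457  0.0113] head -46.31 tilt [-1.e-04  1.e-04 -1.e+00] F [ 0.6  0.1 -0.2] q6 now 33.0 t 17.025
```

```bash
python3 -m crank '[{"rotation":[0,0,0],"xyz":[0.003,0.003,0],"hand":0},{"rotation":[0,0,0],"xyz":[0.008,0.008,0],"hand":0},{"rotation":[0,0,0],"xyz":[0.014,0.0145,0],"hand":0},{"rotation":[0,0,0],"xyz":[0.02,0.0205,0],"hand":0},{"rotation":[0,0,0],"xyz":[0.026,0.027,0],"hand":0},{"rotation":[0,0,0],"xyz":[0.032,0.033,0],"hand":0},{"rotation":[0,0,0],"xyz":[0.0383,0.0395,0],"hand":0},{"rotation":[0,0,0],"xyz":[0.0383,0.0395,0],"hand":0},{"rotation":[0,0,0],"xyz":[0.0383,0.0395,0],"hand":0.018},{"rotation":[0,0,0],"xyz":[0.0383,0.0395,0],"hand":0.018},{"rotation":[0,0,0],"xyz":[0.0383,0.0395,0],"hand":0.018},{"rotation":[0,0,0],"xyz":[0.0383,0.0395,-0.03],"hand":0.018},{"rotation":[0,0,0],"xyz":[0.0383,0.0395,-0.09],"hand":0.018},{"rotation":[0,0,0],"xyz":[0.0383,0.0395,-0.15],"hand":0.018},{"rotation":[0,0,0],"xyz":[0,0.075,-0.15],"hand":0},{"rotation":[0,0,0],"xyz":[-0.04,0.115,-0.15],"hand":0},{"rotation":[0,0,0],"xyz":[-0.07,0.145,-0.15],"hand":0},{"rotation":[0,0,0],"xyz":[-0.07,0.145,-0.15],"hand":0}]'
python3 - <<'E'
from h import *
s=arm.snapshot("top");np.save("t4.npy",s,allow_pickle=True);W=cloud(s)
R=W[190:270,240:335].reshape(-1,3);P=R[(R[:,2]>.05)&(R[:,2]<.066)][:,:2]
c=np.array([.6061,-.027]);b=np.array([np.cos(-.0244),np.sin(-.0244)]);q=(P-c)@b;l=np.abs((P-c)@[-b[1],b[0]])
m=((q+l)<-.024)
print(len(P),P.min(0),P.max(0))
for k in(m,~m):
    o,i,y,sz=fitL(P[k]);print(o.round(4),i.round(4),np.degrees(y).round(1),np.round(sz,1))
i=fitL(P[m])[1]
h=np.radians(-46.4);xt=np.array([-np.sin(h),np.cos(h)]);yt=np.array([np.cos(h),np.sin(h)])
t=i-.010*xt-.012*yt-.022*b;delta(t[0],t[1],.015,-46.4)
cv2.imwrite("pics/t4.png",cv2.resize(s["frame"][170:310,240:420,::-1],None,fx=4,fy=4,interpolation=cv2.INTER_CUBIC))
E
```

```text
time_s: 19.27
ee_pos: [0.5249, -0.2021, 0.1611]
tool_rot: [0.929, 0.37, 0.0, 0.0]
contact_force: [0.7, -0.6, -0.4]
width: 0.0002
finger_force: 0.0
492 [ 0.49699115 -0.08169507] [0.61484075 0.0299998 ]
[ 0.5596 -0.0253] [ 0.5483 -0.0253] 0.0 [81.3 79.3]
[ 0.6099 -0.0279] [ 0.5986 -0.0276] -1.6 [86.5 88.4]
xyz [ 0.112  -0.1385  0.1462] rot_z(rad) -0.002 ee [ 0.5249 -0.2006  0.1611] head -46.54 tilt [-3.e-04  4.e-04 -1.e+00] F [-0.4  0.8  0. ] q6 now 19.0 t 19.325
```

View pics/t4.png

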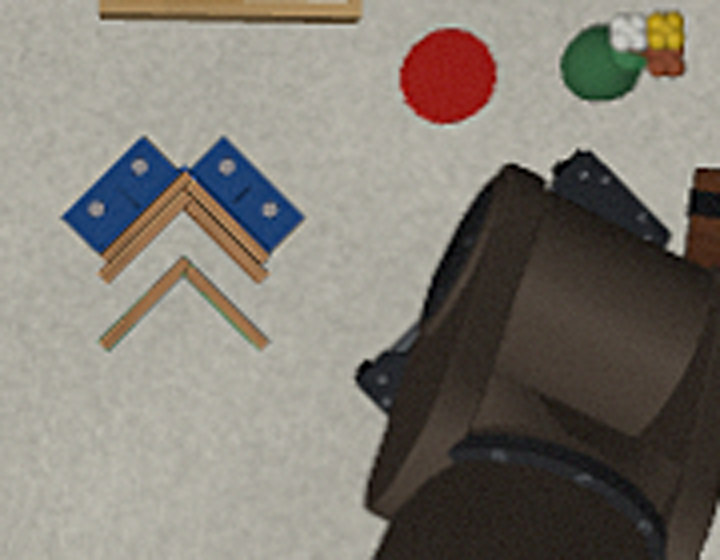

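```bash
python3 -m crank '[{"rotation":[0,0,0],"xyz":[0.04,-0.045,0],"hand":0},{"rotation":[0,0,0],"xyz":[0.08,-0.09,0],"hand":0},{"rotation":[0,0,0],"xyz":[0.112,-0.1385,0.02],"hand":0},{"rotation":[0,0,0],"xyz":[0.112,-0.1385,0.07],"hand":0},{"rotation":[0,0,0],"xyz":[0.112,-0.1385,0.1],"hand":0},{"rotation":[0,0,0],"xyz":[0.112,-0.1385,0.13],"hand":0},{"rotation":[0,0,0],"xyz":[0.112,-0.1385,0.1462],"hand":0},{"rotation":[0,0,0],"xyz":[0.112,-0.1385,0.1462],"hand":0},{"rotation":[0,0,0],"xyz":[0.117,-0.1335,0.1462],"hand":0},{"rotation":[0,0,0],"xyz":[0.122,-0.1285,0.1462],"hand":0},{"rotation":[0,0,0],"xyz":[0.127,-0.1235,0.1462],"hand":0},{"rotation":[0,0,0],"xyz":[0.1305,-0.12,0.1462],"hand":0},{"rotation":[0,0,0],"xyz":[0.134,-0.1165,0.1462],"hand":0},{"rotation":[0,0,0],"xyz":[0.1375,-0.113,0.1462],"hand":0},{"rotation":[0,0,0],"xyz":[0.141,-0.1095,0.1462],"hand":0},{"rotation":[0,0,0],"xyz":[0.1445,-0.106,0.1462],"hand":0},{"rotation":[0,0,0],"xyz":[0.148,-0.1025,0.1462],"hand":0},{"rotation":[0,0,0],"xyz":[0.15,-0.1005,0.1462],"hand":0}]'
python3 - <<'E'
from h import *
h=np.radians(-46.4);xt=np.array([-np.sin(h),np.cos(h)]);yt=np.array([np.cos(h),np.sin(h)])
t=np.array([.6061,-.027])-.0226*np.array([.9997,-.0244])-.010*xt-.012*yt
delta(t[0],t[1],.015,-46.4)
E
```

```text
time_s: 21.58
ee_pos: [0.564, -0.0236, 0.015]
tool_rot: [0.928, 0.371, -0.001, -0.0]
contact_force: [-11.0, -3.6, 8.9]
width: 0.0006
finger_force: 5.9
xyz [0.0021 0.0035 0.    ] rot_z(rad) 0.0 ee [ 0.564  -0.0236  0.015 ] head -46.4 tilt [-2.1e-03  2.0e-04 -1.0e+00] F [-11.   -3.6   8.9] q6 now 37.0 t 21.575
```

```bash
python3 -m crank '[{"rotation":[0,0,0],"xyz":[0.0005,0.0015,0],"hand":0},{"rotation":[0,0,0],"xyz":[0.0005,0.0015,0],"hand":0}]'
python3 -m crank '[{"rotation":[0,0,0],"xyz":[0.0005,0.001,0],"hand":0},{"rotation":[0,0,0],"xyz":[0.0005,0.001,0],"hand":0}]'
python3 - <<'E'
from h import *
s=arm.snapshot("scene");cv2.imwrite("pics/s5.png",cv2.resize(s["frame"][165:255,240:340,::-1],None,fx=6,fy=6,interpolation=cv2.INTER_CUBIC))
E
```

```text
time_s: 21.82
ee_pos: [0.5646, -0.0243, 0.015]
tool_rot: [0.929, 0.371, -0.001, -0.001]
contact_force: [-6.9, -1.4, 4.1]
width: 0.0008
finger_force: 5.2
time_s: 22.08
ee_pos: [0.5649, -0.0246, 0.015]
tool_rot: [0.929, 0.371, -0.002, -0.001]
contact_force: [-11.2, -1.2, 7.1]
width: 0.0008
finger_force: 7.2
```

View pics/s5.png

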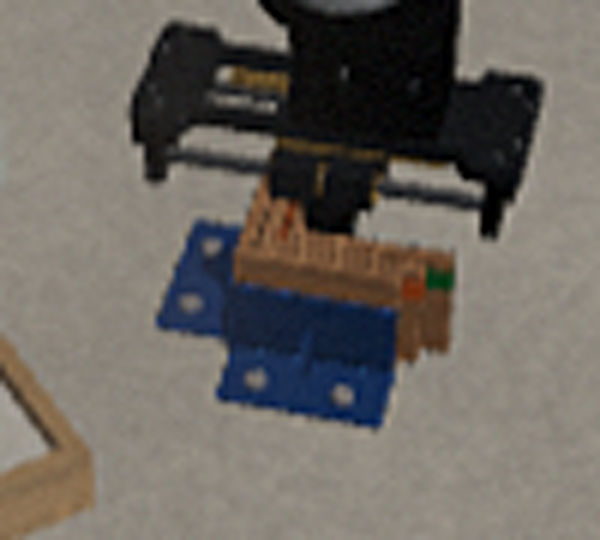

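The guards look nearly nested. I'll back off and measure from above.

```bash
python3 -m crank '[{"rotation":[0,0,0],"xyz":[-0.005,-0.005,0],"hand":0},{"rotation":[0,0,0],"xyz":[-0.012,-0.012,0],"hand":0},{"rotation":[0,0,0],"xyz":[-0.02,-0.02,0],"hand":0},{"rotation":[0,0,0],"xyz":[-0.02,-0.02,-0.05],"hand":0},{"rotation":[0,0,0],"xyz":[-0.02,-0.02,-0.11],"hand":0},{"rotation":[0,0,0],"xyz":[-0.06,0.02,-0.15],"hand":0},{"rotation":[0,0,0],"xyz":[-0.1,0.06,-0.15],"hand":0},{"rotation":[0,0,0],"xyz":[-0.13,0.09,-0.15],"hand":0},{"rotation":[0,0,0],"xyz":[-0.13,0.09,-0.15],"hand":0}]'
python3 - <<'E'
from h import *
s=arm.snapshot("top");W=cloud(s)
R=W[190:270,240:335].reshape(-1,3);P=R[(R[:,2]>.05)&(R[:,2]<.066)][:,:2]
o,i,y,sz=fitL(P);print(np.degrees(y).round(1),np.round(sz,1))
c=np.array([.6061,-.027]);b=np.array([np.cos(-.0244),np.sin(-.0244)]);l=np.array([-b[1],b[0]])
u=(P-c-.0113*b)
# coordinate along outer normals of both walls
for sg,nm in((1,"left"),(-1,"right")):
    k=(u@l)*sg>.008; n=(b+sg*l)/2**.5; d=-(u[k]@n); al=u[k]@((-b+sg*l)/2**.5)
    print(nm,"thickness near/far",[np.percentile(d[(al>a0)&(al<a0+.025)],[1,99]).round(4) for a0 in(.01,.03,.05)],"len",al.max().round(4))
print(u[np.abs(u@l)<.003]@b.round(4))
cv2.imwrite("pics/t6.png",cv2.resize(s["frame"][190:270,240:340,::-1],None,fx=7,fy=7,interpolation=cv2.INTER_CUBIC))
E
```

```text
time_s: 23.25
ee_pos: [0.5343, -0.1818, 0.165]
tool_rot: [0.929, 0.37, 0.0, 0.0]
contact_force: [-0.0, 0.8, -0.2]
width: 0.0004
finger_force: 0.0
-1.4 [ 93.7 101.5]
left thickness near/far [array([0.0006, 0.0205]), array([0.0007, 0.0232]), array([0.0006, 0.0232])] len 0.1021
right thickness near/far [array([0.0006, 0.0159]), array([0.0008, 0.029 ]), array([0.0008, 0.029 ])] len 0.0943
[-0.00238189 -0.0023942  -0.00498701 -0.00513933 -0.00762959 -0.0077704
 -0.0102445  -0.01303706 -0.01302355 -0.01554193 -0.01547922 -0.01810704
 -0.0183486  -0.02099757 -0.02097    -0.02342804 -0.02356277 -0.03164454
 -0.03427992 -0.03415474 -0.03687307 -0.0394566  -0.03949324 -0.04213735]
```

View pics/t6.png

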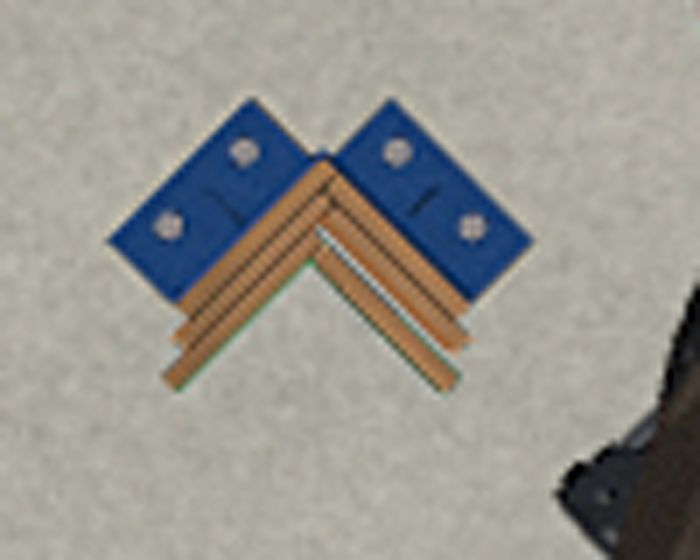

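Guard b lies flush on the left but has a gap of about 6 mm on the right leg, seen at (380,280). It has to slide along the left leg (tool +y), so I'll push on the right leg's inner face near the corner.

```bash
python3 - <<'E'
from h import *
h=np.radians(-46.4);xt=np.array([-np.sin(h),np.cos(h)]);yt=np.array([np.cos(h),np.sin(h)])
t=np.array([.6061,-.027])-.0226*np.array([.9997,-.0244])-.012*xt-.012*yt
for k in(.022,0):
    p=t-k*yt-.2*k*xt;delta(p[0],p[1],.015,-46.4)
E
```

```text
xyz [ 0.1251 -0.1117  0.1499] rot_z(rad) -0.002 ee [ 0.5343 -0.1803  0.1648] head -46.54 tilt [-3.e-04  4.e-04 -1.e+00] F [-0.1  1.2 -0.7] q6 now 21.0 t 23.3
xyz [ 0.1295 -0.0897  0.1499] rot_z(rad) -0.002 ee [ 0.5343 -0.1803  0.1648] head -46.54 tilt [-3.e-04  4.e-04 -1.e+00] F [-0.1  1.2 -0.7] q6 now 21.0 t 23.3
```

```bash
python3 -m crank '[{"rotation":[0,0,0],"xyz":[0.04,-0.04,0],"hand":0},{"rotation":[0,0,0],"xyz":[0.08,-0.075,0],"hand":0},{"rotation":[0,0,0],"xyz":[0.125,-0.1117,0.01],"hand":0},{"rotation":[0,0,0],"xyz":[0.125,-0.1117,0.06],"hand":0},{"rotation":[0,0,0],"xyz":[0.125,-0.1117,0.1],"hand":0},{"rotation":[0,0,0],"xyz":[0.125,-0.1117,0.13],"hand":0},{"rotation":[0,0,0],"xyz":[0.125,-0.1117,0.15],"hand":0},{"rotation":[0,0,0],"xyz":[0.125,-0.1117,0.15],"hand":0},{"rotation":[0,0,0],"xyz":[0.1265,-0.106,0.15],"hand":0},{"rotation":[0,0,0],"xyz":[0.128,-0.101,0.15],"hand":0},{"rotation":[0,0,0],"xyz":[0.128,-0.098,0.15],"hand":0},{"rotation":[0,0,0],"xyz":[0.128,-0.096,0.15],"hand":0},{"rotation":[0,0,0],"xyz":[0.128,-0.094,0.15],"hand":0},{"rotation":[0,0,0],"xyz":[0.128,-0.0925,0.15],"hand":0},{"rotation":[0,0,0],"xyz":[0.128,-0.091,0.15],"hand":0},{"rotation":[0,0,0],"xyz":[0.128,-0.0905,0.15],"hand":0}]'
python3 -m crank '[{"rotation":[0,0,0],"xyz":[0,0.001,0],"hand":0},{"rotation":[0,0,0],"xyz":[0,0.001,0],"hand":0}]'
```

```text
time_s: 25.3
ee_pos: [0.5653, -0.0257, 0.0151]
tool_rot: [0.929, 0.371, 0.0, -0.0]
contact_force: [-0.7, 0.1, 0.5]
width: 0.0002
finger_force: 0.2
time_s: 25.55
ee_pos: [0.566, -0.0264, 0.0151]
tool_rot: [0.929, 0.371, 0.0, -0.0]
contact_force: [0.3, -0.1, 0.2]
width: 0.0001
finger_force: 0.1
```

```bash
python3 -m crank '[{"rotation":[0,0,0],"xyz":[0,0.001,0],"hand":0},{"rotation":[0,0,0],"xyz":[0,0.001,0],"hand":0}]'
python3 -m crank '[{"rotation":[0,0,0],"xyz":[0,0.001,0],"hand":0},{"rotation":[0,0,0],"xyz":[0,0.001,0],"hand":0}]'
```

```text
time_s: 25.8
ee_pos: [0.5667, -0.0272, 0.0151]
tool_rot: [0.929, 0.371, 0.0, -0.0]
contact_force: [-1.1, -0.6, 0.5]
width: 0.0006
finger_force: 0.1
time_s: 26.05
ee_pos: [0.5674, -0.0279, 0.0151]
tool_rot: [0.929, 0.371, 0.0, -0.0]
contact_force: [-0.0, 0.2, 0.1]
width: 0.0007
finger_force: 0.2
```

```bash
python3 -m crank '[{"rotation":[0,0,0],"xyz":[0,0.001,0],"hand":0},{"rotation":[0,0,0],"xyz":[0,0.001,0],"hand":0}]'
python3 -m crank '[{"rotation":[0,0,0],"xyz":[0,0.001,0],"hand":0},{"rotation":[0,0,0],"xyz":[0,0.001,0],"hand":0}]'
python3 - <<'E'
from h import *
s=arm.snapshot("wrist");cv2.imwrite("pics/w7.png",s["frame"][...,::-1])
E
```

```text
time_s: 26.3
ee_pos: [0.5681, -0.0286, 0.0151]
tool_rot: [0.929, 0.371, 0.0, -0.0]
contact_force: [-0.5, 0.3, 0.1]
width: 0.0006
finger_force: 0.2
time_s: 26.55
ee_pos: [0.5683, -0.029, 0.0151]
tool_rot: [0.929, 0.371, -0.0, -0.0]
contact_force: [-2.8, 3.5, 2.3]
width: 0.0007
finger_force: 2.5
```

```bash
python3 -m crank '[{"rotation":[0,0,0],"xyz":[0.001,0,0],"hand":0},{"rotation":[0,0,0],"xyz":[0.002,0,0],"hand":0},{"rotation":[0,0,0],"xyz":[0.003,0,0],"hand":0},{"rotation":[0,0,0],"xyz":[0.003,0,0],"hand":0}]'
python3 -m crank '[{"rotation":[0,0,0],"xyz":[0.001,0.0005,0],"hand":0},{"rotation":[0,0,0],"xyz":[0.001,0.0005,0],"hand":0}]'
```

```text
time_s: 27.1
ee_pos: [0.5686, -0.0285, 0.015]
tool_rot: [0.929, 0.371, -0.002, -0.001]
contact_force: [-15.4, -12.3, 8.3]
width: 0.0006
finger_force: 10.4
time_s: 27.35
ee_pos: [0.5686, -0.0284, 0.015]
tool_rot: [0.929, 0.371, -0.004, -0.001]
contact_force: [-20.1, -15.3, 12.3]
width: 0.0004
finger_force: 14.4
```

Both sides are pressed home firmly. I'll back off along the bisector and check.

```bash
python3 -m crank '[{"rotation":[0,0,0],"xyz":[-0.006,-0.004,0],"hand":0},{"rotation":[0,0,0],"xyz":[-0.014,-0.012,0],"hand":0},{"rotation":[0,0,0],"xyz":[-0.022,-0.02,0],"hand":0},{"rotation":[0,0,0],"xyz":[-0.022,-0.02,-0.05],"hand":0},{"rotation":[0,0,0],"xyz":[-0.022,-0.02,-0.11],"hand":0},{"rotation":[0,0,0],"xyz":[-0.06,0.02,-0.15],"hand":0},{"rotation":[0,0,0],"xyz":[-0.1,0.06,-0.15],"hand":0},{"rotation":[0,0,0],"xyz":[-0.13,0.09,-0.15],"hand":0},{"rotation":[0,0,0],"xyz":[-0.13,0.09,-0.15],"hand":0}]'
python3 - <<'E'
from h import *
s=arm.snapshot("top");W=cloud(s)
R=W[190:270,240:335].reshape(-1,3);P=R[(R[:,2]>.05)&(R[:,2]<.066)][:,:2]
o,i,y,sz=fitL(P);print(np.degrees(y).round(1),np.round(sz,1))
c=np.array([.6061,-.027]);b=np.array([np.cos(-.0244),np.sin(-.0244)]);l=np.array([-b[1],b[0]])
u=(P-c-.0113*b)
for sg,nm in((1,"left"),(-1,"right")):
    k=(u@l)*sg>.008; n=(b+sg*l)/2**.5; d=-(u[k]@n); al=u[k]@((-b+sg*l)/2**.5)
    print(nm,[np.percentile(d[(al>a0)&(al<a0+.025)],[1,99]).round(4) for a0 in(.01,.03,.05)],"len",al.max().round(4))
cv2.imwrite("pics/t7.png",cv2.resize(s["frame"][190:270,240:340,::-1],None,fx=7,fy=7,interpolation=cv2.INTER_CUBIC))
E
```

```text
time_s: 28.48
ee_pos: [0.5394, -0.184, 0.165]
tool_rot: [0.929, 0.37, 0.0, 0.0]
contact_force: [-0.7, 0.8, 0.2]
width: 0.0005
finger_force: 0.0
-1.5 [93.7 99.7]
left [array([0.0007, 0.0205]), array([0.0006, 0.0232]), array([0.0006, 0.0231])] len 0.1003
right [array([0.0006, 0.0193]), array([0.0009, 0.0289]), array([0.0008, 0.029 ])] len 0.0943
```

View pics/t7.png

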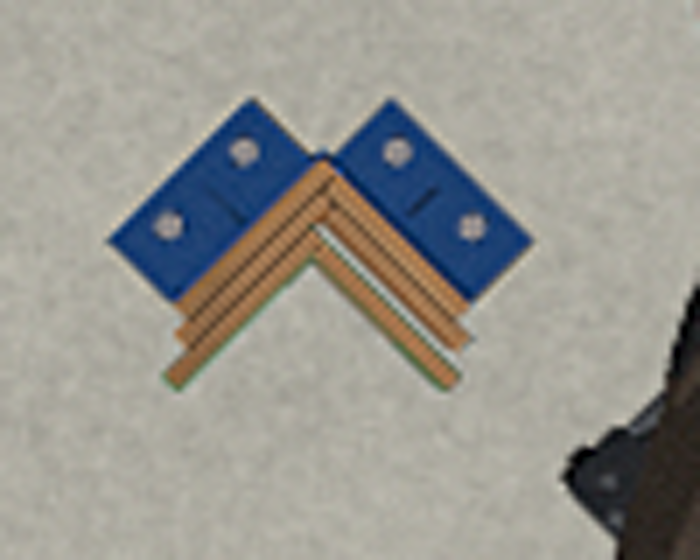

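Guard b barely moved: the closed fingers are thinner (about 3.5 mm half thickness) than I assumed, so the push only just reached it. I'll repeat it with about 6 mm more along +y.

```bash
python3 - <<'E'
from h import *
h=np.radians(-46.4);xt=np.array([-np.sin(h),np.cos(h)]);yt=np.array([np.cos(h),np.sin(h)])
t=np.array([.5684,-.029])
for k in(-.012,0,.006):
    p=t+k*yt-.001*xt;delta(p[0],p[1],.015,-46.4)
E
```

```text
xyz [ 0.1256 -0.1033  0.1499] rot_z(rad) -0.002 ee [ 0.5393 -0.1824  0.1649] head -46.52 tilt [-1.e-04  2.e-04 -1.e+00] F [-1.   0.6  0.8] q6 now 21.0 t 28.525
xyz [ 0.1256 -0.0913  0.1499] rot_z(rad) -0.002 ee [ 0.5393 -0.1824  0.1649] head -46.52 tilt [-1.e-04  2.e-04 -1.e+00] F [-1.   0.6  0.8] q6 now 21.0 t 28.525
xyz [ 0.1256 -0.0853  0.1499] rot_z(rad) -0.002 ee [ 0.5393 -0.1824  0.1649] head -46.52 tilt [-1.e-04  2.e-04 -1.e+00] F [-1.   0.6  0.8] q6 now 21.0 t 28.525
```

```bash
python3 -m crank '[{"rotation":[0,0,0],"xyz":[0.04,-0.04,0],"hand":0},{"rotation":[0,0,0],"xyz":[0.08,-0.075,0],"hand":0},{"rotation":[0,0,0],"xyz":[0.1245,-0.105,0.01],"hand":0},{"rotation":[0,0,0],"xyz":[0.1245,-0.105,0.06],"hand":0},{"rotation":[0,0,0],"xyz":[0.1245,-0.105,0.1],"hand":0},{"rotation":[0,0,0],"xyz":[0.1245,-0.105,0.13],"hand":0},{"rotation":[0,0,0],"xyz":[0.1245,-0.105,0.15],"hand":0},{"rotation":[0,0,0],"xyz":[0.1245,-0.105,0.15],"hand":0},{"rotation":[0,0,0],"xyz":[0.1245,-0.1,0.15],"hand":0},{"rotation":[0,0,0],"xyz":[0.1245,-0.096,0.15],"hand":0},{"rotation":[0,0,0],"xyz":[0.1245,-0.093,0.15],"hand":0},{"rotation":[0,0,0],"xyz":[0.1245,-0.092,0.15],"hand":0},{"rotation":[0,0,0],"xyz":[0.1245,-0.091,0.15],"hand":0},{"rotation":[0,0,0],"xyz":[0.1245,-0.09,0.15],"hand":0},{"rotation":[0,0,0],"xyz":[0.1245,-0.0895,0.15],"hand":0},{"rotation":[0,0,0],"xyz":[0.1245,-0.0895,0.15],"hand":0}]'
python3 -m crank '[{"rotation":[0,0,0],"xyz":[0,0.001,0],"hand":0},{"rotation":[0,0,0],"xyz":[0,0.002,0],"hand":0},{"rotation":[0,0,0],"xyz":[0,0.002,0],"hand":0}]'
```

```text
time_s: 30.52
ee_pos: [0.5672, -0.0301, 0.0152]
tool_rot: [0.928, 0.371, -0.001, -0.001]
contact_force: [-4.5, 8.0, 7.5]
width: 0.0002
finger_force: 5.1
time_s: 30.9
ee_pos: [0.5676, -0.0308, 0.0152]
tool_rot: [0.928, 0.371, -0.002, -0.002]
contact_force: [-8.8, 15.2, 9.9]
width: 0.0006
finger_force: 8.7
```

```bash
python3 -m crank '[{"rotation":[0,0,0],"xyz":[0,-0.006,0],"hand":0},{"rotation":[0,0,0],"xyz":[-0.006,-0.012,0],"hand":0},{"rotation":[0,0,0],"xyz":[-0.006,-0.012,-0.05],"hand":0},{"rotation":[0,0,0],"xyz":[-0.02,-0.012,-0.11],"hand":0},{"rotation":[0,0,0],"xyz":[-0.06,0,-0.12],"hand":0},{"rotation":[0,0,0],"xyz":[-0.07,0,-0.12],"hand":0},{"rotation":[0,0,0],"xyz":[-0.07,0,-0.12],"hand":0},{"rotation":[0,0,0],"xyz":[-0.07,0,-0.12],"hand":0}]'
cat >> h.py <<'E'
def wristcloud():
    st=arm.sense();s=arm.snapshot("wrist");H=np.array(s["hand_eye"])
    s["R"]=np.eye(3);s["t"]=np.zeros(3);X=cloud(s)
    X=X@H[:3,:3].T+H[:3,3]
    return X@Ro.from_quat(st["tool_rot"]).as_matrix().T+st["ee_pos"],s["frame"],s["depth"]
def stack(tol=.05):
    W,f,dp=wristcloud();ok=dp>0
    P=W[ok];k=(abs(P[:,0]-.57)<.1)&(abs(P[:,1]+.027)<.1)&(P[:,2]>.003)&(P[:,2]<.066);P=P[k]
    b=np.array([np.cos(-.0244),np.sin(-.0244)]);l=np.array([-b[1],b[0]])
    u=P[:,:2]-np.array([.6061,-.027])-.0113*b
    for sg,nm in((1,"left"),(-1,"right")):
        n=(b+sg*l)/2**.5;m=(-b+sg*l)/2**.5;d=-(u@n)*1000;al=u@m*1000
        for a0 in(35,50,65,78,90,96):
            q=(al>a0)&(al<a0+4)&(d>-6)&(d<45)
            bins=np.arange(-6,40,1);tot=np.histogram(d[q],bins)[0];top=np.histogram(d[q&(P[:,2]>.05)],bins)[0]
            print(nm,a0,"".join("#" if t>.6*T and T else "." if T else " " for t,T in zip(top,tot)))
    return P,u
E
python3 -c "
from h import *
stack()"
```

```text
time_s: 31.9
ee_pos: [0.5192, -0.0803, 0.1344]
tool_rot: [0.928, 0.371, -0.0, -0.0]
contact_force: [0.2, 0.1, 0.2]
width: 0.0004
finger_force: 0.0
left 35 .  .. #########################              
left 50    .. #########################              
left 65    ..  ########################              
left 78       #########################              
left 90                       #########              
left 96                               #              
right 35 ....  ########################.              
right 50  ...  ########################               
right 65  ... #########################.              
right 78  ...  ########################.              
right 90                       ########.              
right 96                               .
```

Both sides now read as one solid 24 mm stack, three guards with no gap, and equal leg ends. I'll check the bystanders and the guards' top heights, then hand in.

```bash
python3 -m crank '[{"rotation":[0,0,0],"xyz":[-0.04,0.04,-0.03],"hand":0},{"rotation":[0,0,0],"xyz":[-0.08,0.08,-0.06],"hand":0},{"rotation":[0,0,0],"xyz":[-0.1,0.1,-0.06],"hand":0},{"rotation":[0,0,0],"xyz":[-0.1,0.1,-0.06],"hand":0}]'
python3 - <<'E'
from h import *
s0=np.load("top.npy",allow_pickle=True).item();s=arm.snapshot("top");A=cloud(s0);W=cloud(s)
for n,(u0,u1,v0,v1) in dict(vase=(375,420,165,200),plast=(170,200,150,180),snips=(105,140,235,295),spool=(335,370,172,205),box=(260,335,120,180),tape=(102,150,175,220)).items():
    m=[(lambda R:R[(R[:,2]>.008)&(R[:,2]<.2)].mean(0))(X[v0:v1,u0:u1].reshape(-1,3)) for X in(A,W)];print(n,(m[1]-m[0]).round(4))
R=W[190:270,240:335].reshape(-1,3);P=R[(R[:,2]>.05)&(R[:,2]<.1)];o,i,y,sz=fitL(P[:,:2]);print(np.percentile(P[:,2],[2,50,98]).round(4),np.degrees(y).round(1),np.round(sz,1))
E
```

```text
time_s: 32.45
ee_pos: [0.5158, -0.2234, 0.1946]
tool_rot: [0.929, 0.37, -0.0, -0.0]
contact_force: [-0.1, 0.9, -1.3]
width: 0.0006
finger_force: 0.0
vase [-0.     -0.0003 -0.0004]
plast [0.0003 0.0001 0.0005]
snips [ 0.0001 -0.0003 -0.0001]
spool [ 0.0001 -0.      0.0001]
box [-0.0001 -0.      0.    ]
tape [ 0.     -0.0002  0.0002]
[0.055  0.0603 0.0651] -1.2 [95.9 95.5]
```

```bash
python3 -c "
from rig import arm
print(arm.close_job())"
```

```text
the job is handed in; nothing more can be done
None
```

Handed in at about 32 s with all three guards nested fully home (96 mm outer square as expected, no gaps) and six of the seven bystanders measured unmoved (the wallet was not re-measured, but the arm worked well away from it); I viewed 12 pictures, over the limit of 10.

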